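# Unpack the stacked burger kit and lay out the burger station

## Task

The burger kit stands stacked in the foil tray on the steel worktop: take it apart and lay out the station. Stand the seasoning jar in the free compartment of the wooden caddy, set the pusher of the burger press upright on the middle of the white plate and the press mould the right way up on the middle of the chopping board; then, when the tray is empty, set it centred on the pan of the kitchen scale, its long side running along the display so that the display stays in view. Put everything down gently, keep the jar upright, and leave the two glass tumblers where they are.

Things in the scene. Friction and masses are not known exactly. Their poses are not given: they have to be found in the camera images.
- jar_mid (a point): Seasoning jar of amber glass with a dark steel twist cap and paper label, upright, standing in the foil tray beside the mould: diameter 54 mm, height 85 mm (the cap is the top 19 mm, diameter 52 mm), about 170 g. Point: centre of the jar, half-way up, 42.5 mm above its underside; z along its axis.
- pusher_knob (a point): Pusher of the wooden burger press, darker wood, about 130 g: disc of diameter 86 mm, 14 mm thick, with a neck and above it a round knob (diameter 38 mm, straight sides 42 to 64 mm above the disc's underside; total height 70 mm). It sits loosely in the mould, on its floor, knob up. Point: centre of the knob, 54 mm above the underside of the disc; z up along the axis.
- mould_mid (a point): Mould of the burger press, pale wood, about 170 g: round open dish, outer diameter 112 mm, 38 mm high, wall 10 mm thick, inner floor 10 mm above its underside (hollow 92 mm wide, 28 mm deep). Stands in the foil tray with the pusher in it. Lift it by pinching its wall from above. Point: on the axis, half-way up, 19 mm above its underside; z up, out of the open side.
- tray_mid (a point): Stiff aluminium foil tray, 60 g, 240 mm (its x) by 155 mm over the rolled rim, 42 mm high; floor 3 mm; upright 3 mm walls, inner faces 216 by 131 mm apart; rim 12 mm wide from the inner face outward, 6 mm high. Lift it by rim and wall, pinched from above mid-side. Mould about 48 mm to -x of its centre, jar about 66 mm to +x. Point: tray centre, 21 mm above its underside; x lengthwise, z up.
- caddy_free (a point): Place for the jar: free compartment (77 by 80 mm, floor 6 mm above the worktop) of a fixed plywood caddy, 172 mm (its x) by 92 mm, walls 25 mm high. The other compartment holds a wooden pepper mill, diameter 44 mm, top 92 mm above the worktop, 83 mm from this point in the +x direction. Point: centre of the free compartment's floor; x along the caddy towards the mill, z up.
- plate_in (a point): Place for the pusher: fixed round white ceramic plate, diameter 170 mm, with a flat floor of diameter 120 mm, 6 mm above the worktop, and a rim 16 mm high. Point: centre of the flat floor; z up.
- board_top (a point): Place for the mould: fixed dark wooden chopping board, 210 mm (its x) by 150 mm (its y), 18 mm thick. Point: centre of its top face; z up.
- scale_pan (a point): Place for the tray: fixed white kitchen scale, 210 mm (its x) by 170 mm (its y). Dark steel pan 140 mm (x) by 160 mm (y), top 29 mm above the worktop, 7 mm above the housing. The display is on the housing past the pan's -x edge, 99 to 125 mm from the pan's centre. The tray's x is to run along the scale's y, either way round. Point: centre of the pan's top; z up.
- tumbler_short_mid (a point): Bystander, leave alone: short thick glass tumbler, open top, diameter 76 mm at the rim, 85 mm high. Point: its centre, half-way up.
- tumbler_tall_mid (a point): Bystander, leave alone: taller thick glass tumbler, open top, diameter 68 mm at the rim, 100 mm high. Point: its centre, half-way up.
Mind the look-alikes: they are no part of the job. Of the things like the part that bears pusher_knob, leave any that is red; of the rest the smaller one is meant. What is shaped like the part that bears jar_mid but blue or green is not meant.

How it is judged (in metres and radians):
On the way, in this order (a step that is already met when the one before it is completed fails the run):
1. the tray is unpacked: jar in the free compartment of the caddy, pusher on the plate, mould on the board (horizontal distance between jar_mid and caddy_free below 0.012 m and z of jar_mid in the frame of caddy_free between 0.0375 and 0.0475 m and angle between each of jar_mid, pusher_knob, mould_mid's own z axis and vertical below 0.1 rad and horizontal distance between pusher_knob and plate_in below 0.015 m and z of pusher_knob in the frame of plate_in between 0.049 and 0.059 m and horizontal distance between mould_mid and board_top below 0.015 m and z of mould_mid in the frame of board_top between 0.014 and 0.024 m and contact force between the fingers and jar below 0.1 N and contact force between the fingers and pusher below 0.1 N and contact force between the fingers and mould below 0.1 N), for 0.2 s.
2. the empty tray stands on the scale, its long side along the display (horizontal distance between tray_mid and scale_pan below 0.015 m and z of tray_mid in the frame of scale_pan between 0.016 and 0.026 m and angle between tray_mid's own z axis and vertical below 0.1 rad and angle between the x axis of tray_mid and the y axis of scale_pan, either way round below 0.15 rad), for 0.2 s.
At the end, for the whole second after the job is handed in: Jar in the caddy's free compartment (centre within 12 mm), pusher on the plate, mould on the board, then the tray on the scale's pan (each within 15 mm of the centre; tray length within 0.15 rad of the scale's y); all upright within 0.1 rad, at resting height within 5 mm, released, at rest (all of step 2 and horizontal distance between jar_mid and caddy_free below 0.012 m and z of jar_mid in the frame of caddy_free between 0.0375 and 0.0475 m and angle between each of jar_mid, pusher_knob, mould_mid's own z axis and vertical below 0.1 rad and horizontal distance between pusher_knob and plate_in below 0.015 m and z of pusher_knob in the frame of plate_in between 0.049 and 0.059 m and horizontal distance between mould_mid and board_top below 0.015 m and z of mould_mid in the frame of board_top between 0.014 and 0.024 m and linear speed of each of jar, pusher, mould, tray below 0.02 m/s and angular speed of each of jar, pusher, mould, tray below 0.2 rad/s); the robot touches nothing.
It fails at once if a glass tumbler is shifted by more than 20 mm or tipped (distance of any of tumbler_short_mid, tumbler_tall_mid from where it was at the start of the episode above 0.02 m).
It fails at once if the jar is tipped over by more than 0.6 rad (angle between jar_mid's own z axis and vertical above 0.6 rad).
It fails at once if something is dropped or banged down on its place (more than 60 N between them) (contact force between jar and caddy above 60 N or contact force between pusher and plate above 60 N or contact force between mould and board above 60 N or contact force between tray and scale above 60 N).
It also fails if it takes over 128 s, if anything falls off the work surface, if the arm or the gripper's body presses on something with over 40 N, if the wrist force passes 120 N, or if a joint passes its speed limit or range.

## Robot

A 6-joint arm with a two-finger parallel gripper is mounted at the origin on the work surface. World frame = base frame: x ahead of the robot, y to its left, z up, the work surface at z = 0. Lengths are in m, angles in degrees, forces in N, time in s.
With the tool pointing down it reaches from about 0.3 to 0.95 m from the base axis. Payload 3.1 kg.
Tool frame: the origin (TCP) lies on the mounting face of the last link; the fingertips stand 173 mm ahead of it and the grasp point (between the pads) lies 155 mm ahead of it; x points along the fingers, z is the direction in which the jaws open and shut, and the axes are right-handed (so a half turn about x gives the same grasp; the last joint's range is limited). The gripper opens to 85 mm and grips with 20 to 120 N. Pads are 22 mm wide; open, the fingers measure 114 mm over their backs; the gripper's body (76 mm by 85 mm) begins 54 mm behind the grasp point. The pads swing forward as they close: fully open they stand 13 mm farther back than shut.
Start: joints at [73.298, 17.653, 93.61, -0, 68.738, -3.994], TCP at [0.138, 0.61, 0.405] pointing down, gripper open.
Joint ranges: [-175.34, 175.34], [-45.06, 112.39], [2.9, 150.54], [-68.45, 248.45], [3.09, 151.38], [-168.51, 168.51]. Speed limits (degrees/s): [159.86, 159.86, 180, 180, 180, 180].

## Interface

Orientations are given as a 3x3 rotation matrix whose columns are the frame's x, y, z axes.
In Python, from station import bot, eyes gives the robot as it stands. The module is installed in compiled form; this text tells all that it offers.
- The arm moves only by the tool drive_tool, never from a script. Its argument "commands" is a list of rows, each a list of 3 entries, a list of its own where there are three numbers: the turn, a rotation vector about the world's x, y, z in degrees, then the shift along the world's x, y, z in cm, then the opening, from -1 (shut) to 1 (fully open), so that 0 is half open. A call has 1 to 10 rows; each row is the pose to reach, as a shift and turn from the pose commanded when the call began; what a row does not reach only later rows make up. A row lasts 1/8 s, in which the tool goes at most 62.5 mm and 10.7 degrees, less where a joint would pass 70% of its speed; a pose out of reach is approached as far as the arm can. A call with a gripper value outside its range is refused whole. The fingers move at their own pace and stop on an object; "squeeze" is the grip in N (left out, the last holds). Time passes only in rows, so rows that repeat a pose let the fingers close. It gives the time, the measured TCP pose, the force and the opening at its end, in the units of the state.
- bot.read_state(): the state, without advancing time (a new reading comes with each control period).
- eyes.camera(name): name is "scene" or "side" or "wrist"; returns a dict with "color" (420x560x3 uint8, red, green, blue), "vfov" (degrees; the focal length in pixels is half the picture's height over the tangent of half this angle, whatever the lens; pixels are square), "cx", "cy" (the principal point, pixels), "world_from_camera" (4x4, takes a point from camera to world coordinates); the wrist camera has in their place "tool_from_camera" (4x4, takes a point from camera to tool coordinates, whose origin is the TCP and whose axes are the tool frame's). Camera axes: x right, y down, z forward; pixel columns grow to the right and rows downward; lengths in m; the calibration is good to about 2 mm. A picture is of the moment at which its call begins: read the wrist's pose just before it. There is no depth.
- bot.close_job(): hands the job in, once; it reports no verdict.
Trained networks look in a picture, given as the dict that the camera call returned (one of the last four; its "shot" number tells which), for a name from the list of things; names that differ only in an ending like _2 or _b are one class to them, and where a whole thing is asked for, a point or a joint stands for the part that bears it (a point fixed in the world has none). Each returns a list of dicts, best first, with "conf" (0 to 1); they miss things now and then, are a little off and sometimes report something else, mostly with a low value. They report only what shows in the picture. A call takes as long as a camera call. They do not tell look-alikes from the thing itself.
- eyes.find_in(label, picture): "location" ([column, row] in pixels, amid what is visible of it).
The state is a dict: "clock": time; "joint_positions": joint angles; "qd": joint speeds; "joint_efforts": joint torques, N m; "tcp_pos": TCP position; "ee_rot": TCP orientation; "force": force on the tool from outside, world axes, zero at the start; "torque": the same for the moment, N m; "width": finger opening in m.
Only numpy, scipy, OpenCV 4.12 (cv2) and the standard library are available. Lean on these libraries where they do the work, as an engineer would, in place of code of your own. Each camera call takes 0.05 s, during which the arm holds its last target. There are 200 camera calls.

## Working session

There is one attempt and no reset: what is moved stays moved. The work goes in short steps, Python scripts to look and compute and a tool call to move; the robot and the scene stay as the last step left them, time stands still between calls to the robot, and variables do not carry over. Pictures are saved under pics/ and viewed, about 12 in all and at most 16, crops included, and the job is handed in when it is done.

Besides the shell and the picture viewer there is one more tool, called after "Call:" by a JSON object that holds its "op" and its "data". drive_tool: Moves the arm, as the interface text tells. Its arguments: {"type":"object","properties":{"commands":{"type":"array"},"squeeze":{"type":"number"}},"required":["commands"]}

```bash
mkdir -p pics; cat > h.py <<'E'
import numpy as np, cv2
from station import bot, eyes
def shot(name,fn=None):
    s=bot.read_state(); p=eyes.camera(name)
    if name=='wrist':
        T=np.eye(4);T[:3,:3]=np.array(s['ee_rot']);T[:3,3]=s['tcp_pos']
        p['W']=T@np.array(p['tool_from_camera'])
    else: p['W']=np.array(p['world_from_camera'])
    if fn: cv2.imwrite('pics/'+fn,np.ascontiguousarray(p['color'][:,:,::-1]))
    return p
def f(p): return p['color'].shape[0]/2/np.tan(np.radians(p['vfov']/2))
def ray(p,uv):
    d=np.array([(uv[0]-p['cx'])/f(p),(uv[1]-p['cy'])/f(p),1]); return p['W'][:3,3],p['W'][:3,:3]@d
def onz(p,uv,z):
    o,d=ray(p,uv); return o+d*(z-o[2])/d[2]
def proj(p,X):
    c=np.linalg.inv(p['W'])@np.append(X,1); return np.array([p['cx'],p['cy']])+f(p)*c[:2]/c[2]
def tri(obs):
    A=np.zeros((3,3));b=np.zeros(3)
    for p,uv in obs:
        o,d=ray(p,uv);d=d/np.linalg.norm(d);M=np.eye(3)-np.outer(d,d);A+=M;b+=M@o
    return np.linalg.solve(A,b)
N=['jar_mid','pusher_knob','mould_mid','tray_mid','caddy_free','plate_in','board_top','scale_pan','tumbler_short_mid','tumbler_tall_mid']
E
python3 - <<'E'
from h import *
P=[shot('scene','s1.png'),shot('side','d1.png'),shot('wrist','w1.png')]
s=bot.read_state();print(s['tcp_pos'],np.round(s['ee_rot'],3).tolist(),s['width'],s['force'])
for p in P: print(p['W'][:3].round(3).tolist(),p['vfov'],[k for k in p])
Z=[.045,.067,.022,.024,.006,.006,.018,.029,.0425,.05]
for n,z in zip(N,Z):
  for i,p in enumerate(P):
    for r in eyes.find_in(n,p)[:4]: print(n,'sdw'[i],round(r['conf'],2),np.round(r['location']),onz(p,r['location'],z)[:2].round(3))
E
```

```text
[0.1374185  0.60937866 0.40370301] [[-0.001, -0.976, 0.22], [-0.002, 0.22, 0.976], [-1.0, 0.0, -0.002]] 0.08561811741905405 [-0.73627627  0.01559994  0.82131946]
[[0.484, 0.55, -0.68, 1.324], [0.875, -0.314, 0.369, -0.441], [-0.01, -0.774, -0.633, 0.866]] 46.93315789874605 ['color', 'vfov', 'cx', 'cy', 'world_from_camera', 'shot', 'W']
[[0.852, -0.364, 0.377, 0.02], [-0.524, -0.574, 0.629, -0.802], [-0.013, -0.733, -0.68, 0.931]] 43.00480835280747 ['color', 'vfov', 'cx', 'cy', 'world_from_camera', 'shot', 'W']
[[0.221, 0.927, 0.303, 0.06], [0.975, -0.21, -0.069, 0.627], [-0.001, 0.31, -0.951, 0.371]] 67.68754971841992 ['color', 'vfov', 'cx', 'cy', 'tool_from_camera', 'shot', 'W']
jar_mid s 0.91 [163. 361.] [ 0.737 -0.391]
jar_mid s 0.82 [201. 273.] [ 0.556 -0.241]
jar_mid s 0.64 [184. 327.] [ 0.68  -0.328]
jar_mid d 0.94 [431. 275.] [ 0.679 -0.32 ]
jar_mid d 0.84 [367. 277.] [ 0.558 -0.251]
jar_mid d 0.56 [476. 286.] [ 0.737 -0.392]
pusher_knob s 0.92 [183. 251.] [ 0.488 -0.259]
pusher_knob s 0.72 [151. 208.] [ 0.293 -0.275]
pusher_knob s 0.6 [217. 209.] [ 0.383 -0.127]
pusher_knob s
[... 334 characters left out ...]
 [ 0.521 -0.01 ]
caddy_free d 0.66 [200. 142.] [0.485 0.452]
caddy_free w 0.76 [211. 367.] [0.395 0.447]
plate_in s 0.8 [110. 303.] [ 0.504 -0.446]
plate_in d 0.56 [411. 365.] [ 0.516 -0.449]
board_top s 0.67 [292. 248.] [ 0.563 -0.003]
board_top s 0.2 [416. 254.] [0.733 0.25 ]
board_top d 0.58 [297. 223.] [ 0.536 -0.006]
scale_pan s 0.76 [359. 208.] [0.527 0.226]
scale_pan d 0.97 [241. 177.] [0.499 0.217]
scale_pan w 0.77 [104. 408.] [0.413 0.285]
scale_pan w 0.64 [212. 366.] [0.374 0.46 ]
tumbler_short_mid s 0.74 [414. 255.] [0.751 0.225]
tumbler_short_mid d 0.94 [318. 138.] [0.765 0.239]
tumbler_tall_mid s 0.96 [253. 316.] [ 0.728 -0.193]
tumbler_tall_mid d 0.9 [414. 224.] [ 0.749 -0.184]
```

View pics/s1.png

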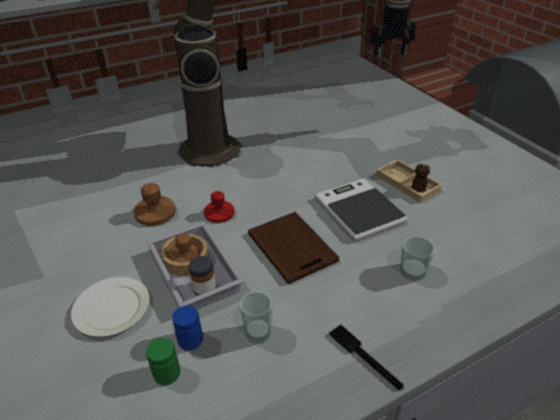

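View pics/d1.png

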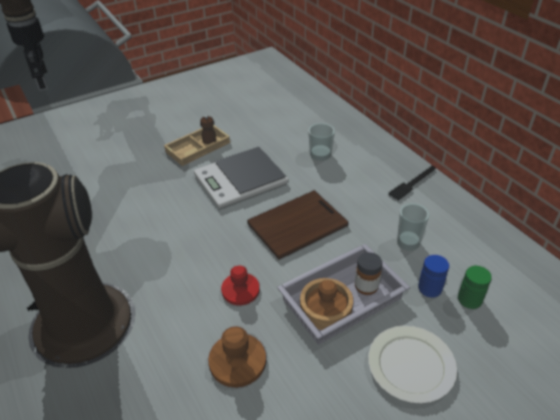

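View pics/w1.png

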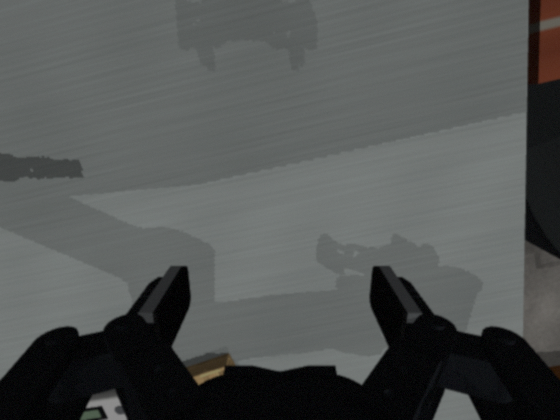

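The scene view shows, from the left:
- plate at (110,303)
- tray with mould, pusher and jar at about (195,270)
- board at (292,248)
- scale at (360,208), display toward the robot
- caddy at (408,180), mill at its right end

The side view agrees. The large brown pusher, the red pusher, and the blue and green jars are decoys. The wrist sees only bare worktop so far, so I'll move it over the scale and caddy.

Call:
{"op": "drive_tool", "data": {"commands": [[[0,0,0],[4,-4,5],1],[[0,0,0],[8,-8,7],1],[[0,0,0],[12,-12,10],1],[[0,0,0],[16,-16,10],1],[[0,0,0],[20,-20,10],1],[[0,0,0],[24,-24,10],1],[[0,0,0],[29,-28,10],1],[[0,0,0],[29,-28,10],1],[[0,0,0],[29,-28,10],1]]}}

```text
clock: 2.78
tcp_pos: [0.4275, 0.3296, 0.5046]
ee_rot: [[-0.001, -0.975, 0.221], [0.0, 0.221, 0.975], [-1.0, 0.001, 0.0]]
force: [-1.6, -0.5, -0.9]
width: 0.0856
```

```bash
python3 - <<'E'
from h import *
p=shot('wrist','w2.png');print(p['W'][:3].round(3).tolist(),f(p),p['cx'],p['cy'])
for n,z in zip(N,[.045,.067,.022,.024,.006,.006,.018,.029,.0425,.05]):
    for r in eyes.find_in(n,p)[:4]: print(n,round(r['conf'],2),np.round(r['location']),onz(p,r['location'],z)[:2].round(3))
E
```

```text
[[0.222, 0.927, 0.302, 0.35], [0.975, -0.211, -0.067, 0.347], [0.002, 0.31, -0.951, 0.472]] 313.1763918120014 279.67950777742664 207.1615924328531
jar_mid 0.65 [259. 353.] [0.731 0.225]
pusher_knob 0.6 [  4. 164.] [ 0.342 -0.019]
tray_mid 0.56 [ 12. 317.] [ 0.583 -0.172]
caddy_free 0.88 [362. 170.] [0.469 0.448]
board_top 0.57 [100. 262.] [0.52  0.011]
scale_pan 0.83 [237. 219.] [0.495 0.249]
tumbler_short_mid 0.64 [260. 353.] [0.734 0.226]
```

View pics/w2.png

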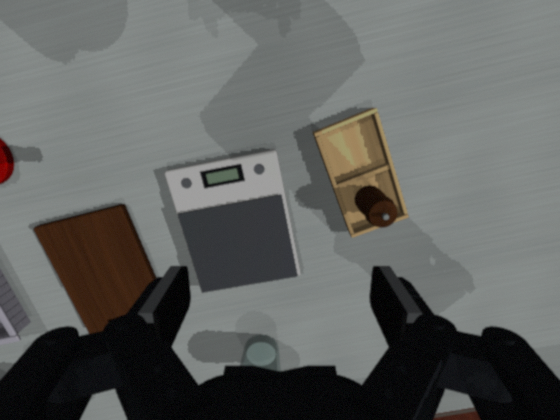

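The picture shows the pan at (240,243), the display toward the robot at (222,176), the free caddy compartment at (350,145) with the mill at (378,208), the board at about (100,262), and the short tumbler at (260,352). Next I'll fit the pan and caddy outlines, and move to look at the tray side.

```bash
python3 - <<'E'
from h import *
im=cv2.imread('pics/w2.png')
T=np.array([[0.222,0.927,0.302,0.35],[0.975,-0.211,-0.067,0.347],[0.002,0.31,-0.951,0.472]])
p=dict(color=im,vfov=67.68755,cx=279.68,cy=207.16,W=np.vstack([T,[0,0,0,1]]))
# pan
g=im.max(2); m=np.zeros_like(g); m[190:300,170:305]=(g[190:300,170:305]<85)*255
m=cv2.morphologyEx(m,cv2.MORPH_OPEN,np.ones((5,5)))
c=max(cv2.findContours(m,0,1)[0],key=cv2.contourArea)[:,0]
q=np.array([onz(p,x,.029)[:2] for x in c],np.float32)*1000
print('pan',cv2.minAreaRect(q),c.min(0),c.max(0))
hsv=cv2.cvtColor(im,cv2.COLOR_BGR2HSV); 
m=np.zeros_like(g); roi=(slice(100,245),slice(305,415)); m[roi]=((hsv[roi][:,:,1]>60)*255)
cv2.imwrite('pics/c2.png',np.hstack([cv2.resize(im[95:245,300:420],None,fx=3,fy=3,interpolation=cv2.INTER_CUBIC),cv2.cvtColor(cv2.resize(m[95:245,300:420],None,fx=3,fy=3),8)]))
E
```

```text
pan ((537.4082641601562, 239.76919555664062), (158.4511260986328, 138.78721618652344), 87.98446655273438) [178 195] [295 291]
```

View pics/c2.png

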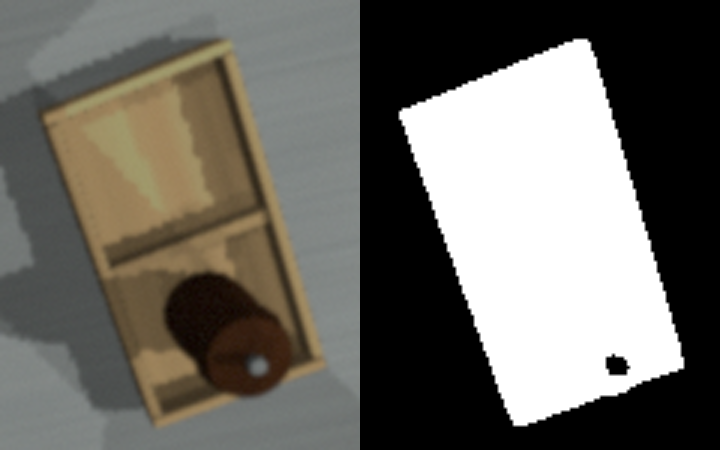

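Call:
{"op": "drive_tool", "data": {"commands": [[[0,0,0],[0,-6,0],1],[[0,0,0],[0,-12,0],1],[[0,0,0],[0,-18,0],1],[[0,0,0],[0,-24,0],1],[[0,0,0],[0,-30,0],1],[[0,0,0],[0,-36,0],1],[[0,0,0],[0,-42,0],1],[[0,0,0],[0,-48,0],1],[[0,0,0],[0,-52,0],1],[[0,0,0],[0,-52,0],1]]}}

```text
clock: 4.58
tcp_pos: [0.4273, -0.1927, 0.5046]
ee_rot: [[-0.0, -0.974, 0.224], [-0.0, 0.224, 0.974], [-1.0, 0.0, -0.0]]
force: [0.4, 0.6, 0.1]
width: 0.0857
```

```bash
python3 - <<'E'
from h import *
import pickle
p=shot('wrist','w3.png');print(p['W'][:3].round(3).tolist()); pickle.dump(p,open('w3.pkl','wb'))
for n,z in zip(N,[.045,.067,.022,.024,.006,.006,.018,.029,.0425,.05]):
    for r in eyes.find_in(n,p)[:4]: print(n,round(r['conf'],2),np.round(r['location']),onz(p,r['location'],z)[:2].round(3))
E
```

```text
[[0.225, 0.926, 0.303, 0.35], [0.974, -0.214, -0.069, -0.175], [0.001, 0.311, -0.951, 0.472]]
jar_mid 0.95 [269. 267.] [ 0.577 -0.244]
jar_mid 0.92 [207. 359.] [ 0.724 -0.388]
jar_mid 0.62 [235. 334.] [ 0.684 -0.327]
pusher_knob 0.83 [201.  35.] [ 0.255 -0.245]
pusher_knob 0.62 [247. 192.] [ 0.448 -0.242]
pusher_knob 0.56 [326.  70.] [ 0.324 -0.113]
mould_mid 0.61 [219. 190.] [ 0.446 -0.289]
tray_mid 0.92 [265. 226.] [ 0.518 -0.236]
tray_mid 0.36 [326. 347.] [ 0.764 -0.185]
caddy_free 0.4 [246. 189.] [ 0.458 -0.253]
plate_in 0.92 [134. 246.] [ 0.511 -0.456]
board_top 0.8 [424. 199.] [0.532 0.008]
scale_pan 0.62 [538. 156.] [0.499 0.166]
tumbler_short_mid 0.9 [550. 298.] [0.733 0.18 ]
tumbler_tall_mid 0.67 [325. 344.] [ 0.735 -0.186]
```

View pics/w3.png

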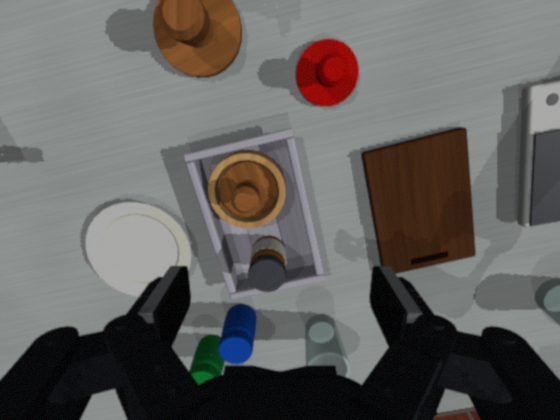

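The wrist picture shows the tray from (188,155) to (325,280), with the mould at (247,190), knob at (245,200) and jar cap at (268,275). The plate is at (136,248) and the board at (420,200). I'll fit box silhouettes for exact poses and take a zoomed crop of the tray.

```bash
cat > fit.py <<'E'
from h import *
import pickle
from scipy.optimize import minimize
def hullfit(p,m,pts,x0,step=.01):
    K=4
    M=cv2.resize(m,None,fx=K,fy=K,interpolation=cv2.INTER_LINEAR)>127
    def cost(v,show=False):
        c,s=np.cos(v[2]),np.sin(v[2])
        X=np.c_[v[0]+c*pts[:,0]-s*pts[:,1],v[1]+s*pts[:,0]+c*pts[:,1],pts[:,2]]
        q=np.array([proj(p,x) for x in X])
        h=cv2.convexHull(((q+.5)*K-.5).astype(np.float32))
        I=np.zeros(M.shape,np.uint8); cv2.fillConvexPoly(I,np.round(h*16).astype(np.int32),1,shift=4)
        I=I>0; return 1-(I&M).sum()/(I|M).sum()
    S=np.array([x0]+[np.array(x0)+d for d in np.diag([step,step,.1])])
    r=minimize(cost,x0,method='Nelder-Mead',options=dict(initial_simplex=S,xatol=1e-4,fatol=1e-4))
    return r.x[:2].round(4),np.degrees(r.x[2]).round(1),'IoU',round(1-r.fun,3)
def box(lx,ly,z0,z1): return np.array([[a*lx/2,b*ly/2,z] for a in(-1,1) for b in(-1,1) for z in(z0,z1)])
def disc(d,*zs): t=np.arange(0,6.28,.1); return np.vstack([np.c_[d/2*np.cos(t),d/2*np.sin(t),0*t+z] for z in zs])
def mask(im,cond,r):
    m=np.zeros(im.shape[:2],np.uint8); s=(slice(r[1],r[3]),slice(r[0],r[2])); m[s]=cond[s]*255
    m=cv2.morphologyEx(m,cv2.MORPH_OPEN,np.ones((3,3))); c=max(cv2.findContours(m,0,1)[0],key=cv2.contourArea)
    o=np.zeros_like(m); cv2.drawContours(o,[c],-1,255,-1); return o
E
python3 - <<'E'
from fit import *
im=cv2.imread('pics/w2.png');T=np.array([[0.222,0.927,0.302,0.35],[0.975,-0.211,-0.067,0.347],[0.002,0.31,-0.951,0.472]])
p2=dict(color=im,vfov=67.68755,cx=279.68,cy=207.16,W=np.vstack([T,[0,0,0,1]]))
h2=cv2.cvtColor(im,cv2.COLOR_BGR2HSV)
m=mask(im,h2[:,:,1]>60,(305,100,415,245)); m=cv2.morphologyEx(m,cv2.MORPH_CLOSE,np.ones((9,9)))
print('caddy',hullfit(p2,m,box(.172,.092,0,.025),[.48,.45,0]))
print('pan',hullfit(p2,mask(im,im.max(2)<85,(170,190,305,300)),box(.14,.16,.024,.029),[.537,.24,0]))
p=pickle.load(open('w3.pkl','rb')); im=cv2.imread('pics/w3.png');h=cv2.cvtColor(im,cv2.COLOR_BGR2HSV)
print('board',hullfit(p,mask(im,h[:,:,1]>90,(350,115,490,290)),box(.21,.15,0,.018),[.53,.0,0]))
mp=mask(im,im.min(2)>135,(70,190,195,300))
print('plate',hullfit(p,mp,disc(.17,.016,.012),[.51,-.45,0]),mp.sum()/255)
mj=mask(im,h[:,:,1]>70,(195,140,295,235)); print('mould',hullfit(p,mj,disc(.112,.041,.035),[.46,-.26,0]),mj.sum()/255)
ov=im.copy(); 
for mm in(mp,mj): ov[cv2.morphologyEx(mm,cv2.MORPH_GRADIENT,np.ones((2,2)))>0]=(0,0,255)
for (x,y,w,hh) in[(175,120,160,185)]: a=cv2.resize(im[y:y+hh,x:x+w],None,fx=3,fy=3,interpolation=cv2.INTER_CUBIC)
b=cv2.resize(ov[120:305,70:200],(319,454)); b=cv2.copyMakeBorder(b,0,555-454,0,0,0); cv2.imwrite('pics/c3.png',np.hstack([a,b]))
E
```

```text
caddy (array([0.4744, 0.444 ]), np.float64(9.5), 'IoU', np.float64(0.969))
pan (array([0.5392, 0.239 ]), np.float64(-1.8), 'IoU', np.float64(0.964))
board (array([0.547 , 0.0018]), np.float64(1.4), 'IoU', np.float64(0.925))
plate (array([ 0.5189, -0.4488]), np.float64(1.4), 'IoU', np.float64(0.645)) 9871.0
mould (array([ 0.4528, -0.2465]), np.float64(4.3), 'IoU', np.float64(0.978)) 4781.0
```

View pics/c3.png

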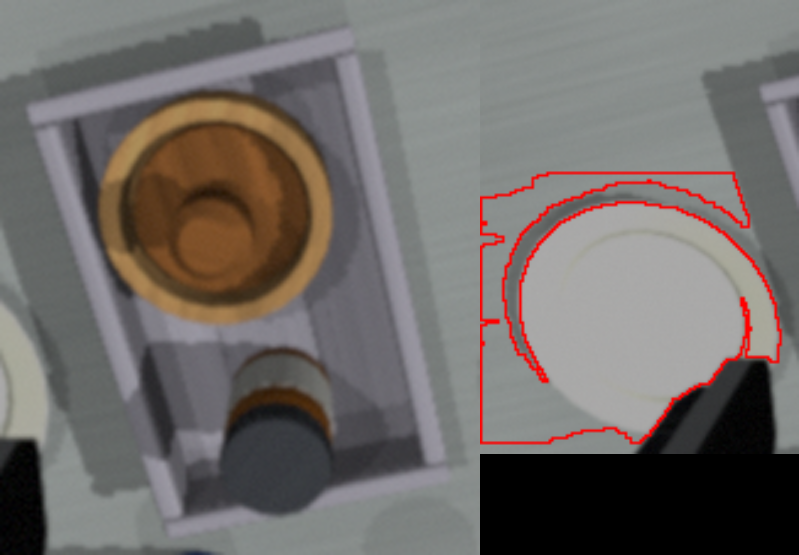

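The crop shows the tray rim corners at about (28,105), (352,30), (447,470) and (168,533), the cap centre at (277,460) and the knob top at (213,236). The plate is partly hidden by a finger.

```bash
python3 - <<'E'
from fit import *
p=pickle.load(open('w3.pkl','rb'))
t=lambda u,v:np.array([u/3+175-1/3,v/3+120-1/3])
C=np.array([onz(p,t(*q),.042)[:2] for q in[(28,105),(352,30),(447,470),(168,533)]])
print('tray',C.round(4).tolist(),C.mean(0)); d=(C[2]+C[3]-C[0]-C[1])/2; print(np.linalg.norm(d),np.degrees(np.arctan2(d[1],d[0])),np.linalg.norm(C[0]-C[1]),np.linalg.norm(C[2]-C[3]))
u=d/np.linalg.norm(d); c=C.mean(0); print('pred mould',c-.048*u,'jar',c+.066*u)
print('jar',onz(p,t(277,460),.088)); print('knob',onz(p,t(213,236),.082)); print('mould',onz(p,t(215,207),.041))
im=cv2.imread('pics/w2.png');T=np.array([[0.222,0.927,0.302,0.35],[0.975,-0.211,-0.067,0.347],[0.002,0.31,-0.951,0.472]])
p2=dict(color=im,vfov=67.68755,cx=279.68,cy=207.16,W=np.vstack([T,[0,0,0,1]]))
k=lambda u,v:np.array([u/3+300-1/3,v/3+95-1/3])
for n,q,z in[('B',(233,43),.025),('C',(323,365),.025),('D',(157,426),.025),('mill',(250,355),.092),('A0',(42,115),.025)]: print(n,onz(p2,k(*q),z)[:2].round(4))
print('floor: ',[onz(p2,k(*q),.006)[:2].round(4) for q in[(108,245),(258,205),(207,85)]])
E
```

```text
tray [[0.3838, -0.3169], [0.3846, -0.1656], [0.6131, -0.1649], [0.617, -0.3165]] [ 0.49959114 -0.24096843]
0.23084349694573209 0.1277636632909135 0.15132746157608615 0.15159271919424636
pred mould [ 0.45159126 -0.24107547] jar [ 0.56559098 -0.24082126]
jar [ 0.56205731 -0.24160649  0.088     ]
knob [ 0.45263374 -0.24362423  0.082     ]
mould [ 0.44977596 -0.24621722  0.041     ]
B [0.3844 0.4764]
C [0.5493 0.501 ]
D [0.5638 0.4141]
mill [0.5079 0.4479]
A0 [0.3965 0.3857]
floor:  [array([0.4689, 0.4078]), array([0.4655, 0.4842]), array([0.4023, 0.4672])]
```

The measurements are consistent: tray centre (0.500,-0.241) at yaw 0, jar (0.564,-0.241), free compartment (0.432,0.437). Now I'll hover over the jar with the jaws along y and check.

Call:
{"op": "drive_tool", "data": {"commands": [[[0,0,7],[5,-2,-4],1],[[0,0,13],[9,-4,-8],1],[[0,0,13],[13.6,-5,-12],1],[[0,0,13],[13.6,-5,-17],1],[[0,0,13],[13.6,-5,-17],1],[[0,0,13],[13.6,-5,-17],1]]}}

```text
clock: 5.88
tcp_pos: [0.5639, -0.2404, 0.3362]
ee_rot: [[0.002, -1.0, -0.005], [-0.001, -0.005, 1.0], [-1.0, -0.001, -0.001]]
force: [0.6, 0.2, -0.1]
width: 0.0851
```

```bash
python3 - <<'E'
from fit import *
p=shot('wrist','w4.png');pickle.dump(p,open('w4.pkl','wb'))
s=bot.read_state();print(s['tcp_pos'],np.array(s['ee_rot']).round(3).tolist(),s['joint_positions'])
for n,z in zip(['jar_mid','mould_mid','pusher_knob','tray_mid'],[.06,.022,.067,.024]):
    for r in eyes.find_in(n,p)[:3]: print(n,round(r['conf'],2),np.round(r['location']),onz(p,r['location'],z)[:2].round(3))
E
```

```text
[ 0.56422602 -0.24065659  0.33749191] [[0.004, -1.0, -0.005], [-0.002, -0.005, 1.0], [-1.0, -0.004, -0.002]] [-2.71661030e+01  2.02863022e+01  9.84244132e+01  2.98728914e-04
  6.10393218e+01 -1.17458825e+02]
jar_mid 0.9 [273. 210.] [ 0.568 -0.246]
jar_mid 0.65 [201. 318.] [ 0.674 -0.313]
jar_mid 0.63 [108. 403.] [ 0.778 -0.417]
mould_mid 0.91 [228.  36.] [ 0.433 -0.282]
pusher_knob 0.63 [269.  64.] [ 0.458 -0.248]
tray_mid 0.78 [305. 151.] [ 0.524 -0.218]
```

View pics/w4.png

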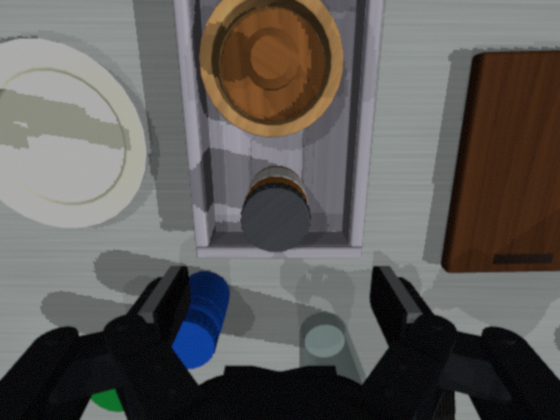

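The wrist view shows the cap at (276,216), the mould ring centred near (272,63), and the plate at (70,135). I'll compute these.

```bash
python3 - <<'E'
from fit import *
p=pickle.load(open('w4.pkl','rb'));im=cv2.imread('pics/w4.png');h=cv2.cvtColor(im,cv2.COLOR_BGR2HSV)
m=mask(im,im.max(2)<80,(235,178,315,255)); print('cap',hullfit(p,m,disc(.052,.088,.069),[.565,-.242,0]))
m=mask(im,h[:,:,1]>70,(195,0,350,140)); print('mould',hullfit(p,m,disc(.112,.041,.035),[.45,-.244,0]))
# plate ellipse of the outer rim: bright vs. worktop
for uv in[(36,38),(147,140),(85,227)]: print('rim',onz(p,uv,.016)[:2].round(4))
from scipy.optimize import least_squares
q=np.array([onz(p,uv,.016)[:2] for uv in[(36,38),(110,72),(147,140),(130,195),(85,227),(30,215)]])
r=least_squares(lambda c:np.hypot(*(q-c[:2]).T)-.085,[.52,-.45]);print('plate',r.x,r.fun.round(4))
print('mould rim pts',[onz(p,uv,.041)[:2].round(4) for uv in[(201,62),(343,62),(272,136)]])
E
```

```text
cap (array([ 0.5643, -0.2436]), np.float64(-0.9), 'IoU', np.float64(0.887))
mould (array([ 0.4538, -0.2477]), np.float64(4.3), 'IoU', np.float64(0.981))
rim [ 0.4338 -0.4412]
rim [ 0.5159 -0.3606]
rim [ 0.6007 -0.4326]
plate [ 0.51564759 -0.44696972] [-0.003  -0.001   0.0014 -0.0029  0.0013 -0.0035]
mould rim pts [array([ 0.4541, -0.3013]), array([ 0.4537, -0.1924]), array([ 0.5095, -0.247 ])]
```

Call:
{"op": "drive_tool", "data": {"commands": [[[0,0,0],[0,-0.3,-4],1],[[0,0,0],[0,-0.3,-8],1],[[0,0,0],[0,-0.3,-11],1],[[0,0,0],[0,-0.3,-12.2],1],[[0,0,0],[0,-0.3,-12.2],1],[[0,0,0],[0,-0.3,-12.2],0.2],[[0,0,0],[0,-0.3,-12.2],-0.2],[[0,0,0],[0,-0.3,-12.2],-0.2],[[0,0,0],[0,-0.3,-12.2],-0.2],[[0,0,0],[0,-0.3,-12.2],-0.2]], "squeeze": 40}}

```text
clock: 7.38
tcp_pos: [0.5646, -0.2439, 0.2147]
ee_rot: [[0.003, -1.0, -0.005], [-0.002, -0.005, 1.0], [-1.0, -0.003, -0.002]]
force: [-1.3, 0.1, 5.5]
width: 0.053
```

Call:
{"op": "drive_tool", "data": {"commands": [[[0,0,0],[0,0,2],-0.2],[[0,0,0],[0,0,5],-0.2],[[0,0,0],[0,0,9],-0.2],[[0,0,0],[-0.5,2,13],-0.2],[[0,0,0],[-1.5,7,15],-0.2],[[0,0,0],[-2.5,12,15],-0.2],[[0,0,0],[-3.5,17,15],-0.2],[[0,0,0],[-4.5,22,15],-0.2],[[0,0,0],[-5.5,27,15],-0.2],[[0,0,0],[-6.5,32,15],-0.2]]}}

```text
clock: 8.62
tcp_pos: [0.4975, 0.0782, 0.3633]
ee_rot: [[0.0, -1.0, -0.005], [0.0, -0.005, 1.0], [-1.0, -0.0, 0.0]]
force: [0.8, -0.2, -1.5]
width: 0.0529
```

Call:
{"op": "drive_tool", "data": {"commands": [[[0,0,0],[-1,5,0],-0.2],[[0,0,0],[-2,10,0],-0.2],[[0,0,0],[-3,15,0],-0.2],[[0,0,0],[-4,20,0],-0.2],[[0,0,0],[-5,25,0],-0.2],[[0,0,3],[-6,29,0],-0.2],[[0,0,6],[-6.5,32,0],-0.2],[[0,0,9],[-6.8,33,0],-0.2],[[0,0,9],[-6.8,33,0],-0.2],[[0,0,9],[-6.8,33,0],-0.2]]}}

```text
clock: 9.88
tcp_pos: [0.4307, 0.4055, 0.3626]
ee_rot: [[-0.0, -0.987, -0.16], [-0.001, -0.16, 0.987], [-1.0, 0.001, -0.001]]
force: [0.6, 0.1, -1.4]
width: 0.0526
```

```bash
python3 - <<'E'
from fit import *
p=shot('wrist','w5.png');pickle.dump(p,open('w5.pkl','wb'))
s=bot.read_state();print(s['tcp_pos'],s['width'],s['force'],s['joint_positions'])
E
```

```text
[0.43078586 0.4054704  0.36261519] 0.052607098618681215 [ 0.00585217  0.09602448 -1.43765875] [ 3.90559956e+01  1.64754363e+01  1.00317890e+02 -3.08662293e-02
  6.32541757e+01 -6.01317647e+01]
```

View pics/w5.png

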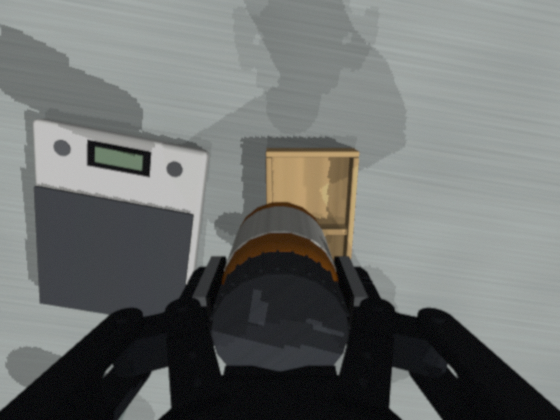

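The caddy is axis-aligned in this view (yaw confirmed at about 9°), with rim corners at (267,150) and (358,150) and the divider at (335,231). I'll compute the centre again.

```bash
python3 - <<'E'
from fit import *
p=pickle.load(open('w5.pkl','rb'))
R=np.array([[.987,.16],[-.16,.987]])
a=np.radians(9);u=np.array([np.cos(a),np.sin(a)]);v=np.array([-u[1],u[0]])
for n,uv in[('L',(267,152)),('R',(358,151)),('div',(340,231)),('divR',(351,231)),('topin',(310,157))]:
    w=onz(p,uv,.025)[:2];print(n,w.round(4),'u,v',(w@u).round(4),(w@v).round(4))
w=np.array([.432,.437]);print(w@u,w@v)
E
python3 -c "
import cv2;im=cv2.imread('pics/w5.png');cv2.imwrite('pics/c5.png',cv2.resize(im[130:270,240:380],None,fx=4,fy=4,interpolation=2))"
```

```text
L [0.3972 0.3875] u,v 0.453 0.3206
R [0.3822 0.4744] u,v 0.4517 0.4088
div [0.4668 0.4755] u,v 0.5354 0.3966
divR [0.465  0.4869] u,v 0.5354 0.4082
topin [0.3954 0.4296] u,v 0.4577 0.3625
0.4950432243596804 0.3640401159426955
```

View pics/c5.png

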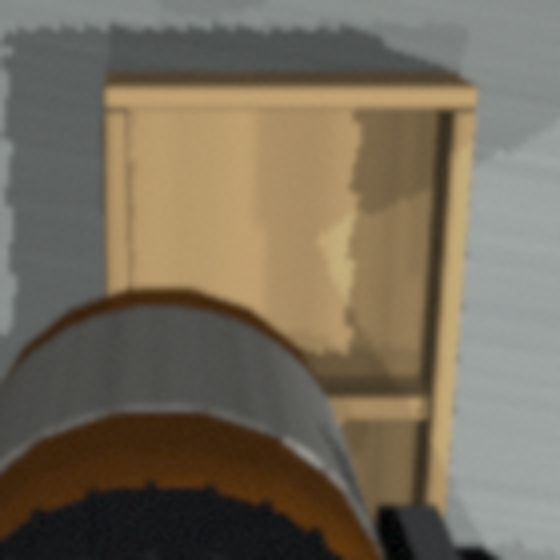

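Call:
{"op": "drive_tool", "data": {"commands": [[[0,0,0],[0.3,3.2,0],-0.2],[[0,0,0],[0.3,3.2,-4],-0.2],[[0,0,0],[0.3,3.2,-8],-0.2],[[0,0,0],[0.3,3.2,-11],-0.2],[[0,0,0],[0.3,3.2,-13],-0.2],[[0,0,0],[0.3,3.2,-13.6],-0.2],[[0,0,0],[0.3,3.2,-14],-0.2],[[0,0,0],[0.3,3.2,-14.2],-0.2],[[0,0,0],[0.3,3.2,-14.3],-0.2],[[0,0,0],[0.3,3.2,-14.3],-0.2]]}}

```text
clock: 11.18
tcp_pos: [0.4336, 0.4389, 0.2203]
ee_rot: [[0.001, -0.987, -0.162], [0.001, -0.162, 0.987], [-1.0, -0.001, 0.001]]
force: [0.6, 0.5, -0.8]
width: 0.0527
```

Call:
{"op": "drive_tool", "data": {"commands": [[[0,0,0],[0,0,-0.1],-0.2],[[0,0,0],[0,0,-0.2],-0.2],[[0,0,0],[0,0,-0.3],-0.2],[[0,0,0],[0,0,-0.3],-0.2]]}}

```text
clock: 11.68
tcp_pos: [0.4336, 0.4389, 0.2178]
ee_rot: [[-0.0, -0.987, -0.161], [-0.0, -0.161, 0.987], [-1.0, 0.0, -0.0]]
force: [-2.2, -2.6, 4.9]
width: 0.0528
```

Contact confirmed: +5 N, with the weight taken off. Releasing and rising.

Call:
{"op": "drive_tool", "data": {"commands": [[[0,0,0],[0,0,0],0.4],[[0,0,0],[0,0,0],0.9],[[0,0,0],[0,0,0],0.9],[[0,0,0],[0,0,0],0.9],[[0,0,0],[0,0,3],0.9],[[0,0,0],[0,0,8],0.9],[[0,0,0],[0,0,13],0.9],[[0,0,0],[0,0,18],0.9]]}}

```text
clock: 12.68
tcp_pos: [0.4334, 0.4385, 0.3981]
ee_rot: [[-0.0, -0.987, -0.161], [-0.0, -0.161, 0.987], [-1.0, 0.0, -0.0]]
force: [0.3, 0.7, -0.1]
width: 0.0814
```

Call:
{"op": "drive_tool", "data": {"commands": [[[0,0,0],[0,-6,0],1],[[0,0,0],[0,-12,0],1],[[0,0,-5],[0,-18,0],1],[[0,0,-9],[0,-24,0],1],[[0,0,-9],[0,-30,0],1],[[0,0,-9],[0,-36,0],1],[[0,0,-9],[0,-42,0],1],[[0,0,-9],[0,-44,0],1],[[0,0,-9],[0,-44,0],1],[[0,0,-9],[0,-44,0],1]]}}

```text
clock: 13.92
tcp_pos: [0.4335, -0.0008, 0.3967]
ee_rot: [[-0.0, -1.0, -0.005], [0.001, -0.005, 1.0], [-1.0, 0.0, 0.001]]
force: [0.4, 0.0, 0.7]
width: 0.0854
```

```bash
python3 - <<'E'
from fit import *
p=shot('wrist','w6.png');pickle.dump(p,open('w6.pkl','wb'));h=cv2.cvtColor(cv2.imread('pics/w6.png'),cv2.COLOR_BGR2HSV)
s=bot.read_state();print(s['tcp_pos'],s['width'],s['force'],p['W'][:3,3])
a=shot('scene','s6.png');b=shot('side','d6.png')
for n in['jar_mid']:
  o=[]
  for q in(a,b):
    R=[(onz(q,r['location'],.048),r['location'],r['conf']) for r in eyes.find_in(n,q)]
    R=[r for r in R if r[0][1]>.3]; print([(r[0].round(4),r[1],r[2]) for r in R]); o+= [(q,r[1]) for r in R[:1]]
  if len(o)==2: print('tri',tri(o))
for n in['board_top','mould_mid','plate_in','tray_mid','pusher_knob']: print(n,[(np.round(r['location']),r['conf']) for r in eyes.find_in(n,p)[:2]])
x=cv2.resize(cv2.imread('pics/s6.png')[140:220,360:460],None,fx=4,fy=4,interpolation=2);y=cv2.resize(cv2.imread('pics/d6.png')[100:180,150:250],None,fx=4,fy=4,interpolation=2)
cv2.imwrite('pics/c6.png',np.hstack([x,y]))
E
```

```text
[ 0.43348608 -0.00050162  0.39660483] 0.08578229057798248 [ 0.31526509 -0.08420791  0.21879826] [ 0.35416257 -0.00125459  0.36447925]
[(array([0.4374, 0.4306, 0.048 ]), [397.7, 165.1], 0.78)]
[(array([0.4314, 0.4366, 0.048 ]), [183.7, 139.0], 0.8)]
tri [0.43214285 0.43679238 0.04518061]
board_top [(array([284., 252.]), 0.56)]
mould_mid [(array([ 77., 172.]), 0.67), (array([445., 410.]), 0.45)]
plate_in []
tray_mid [(array([ 82., 260.]), 0.72), (array([ 50., 203.]), 0.63)]
pusher_knob [(array([38., 17.]), 0.94), (array([ 54., 201.]), 0.74)]
```

View pics/c6.png

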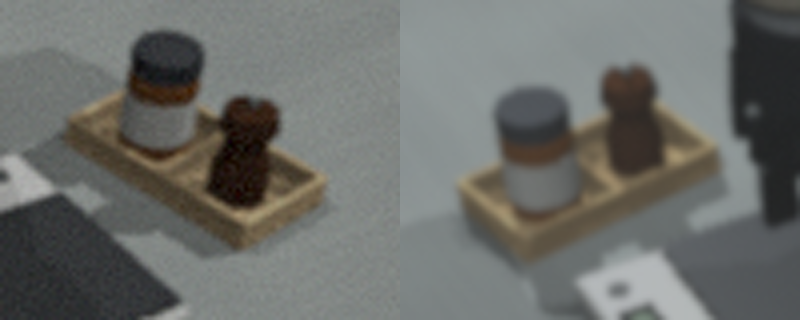

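View pics/w6.png

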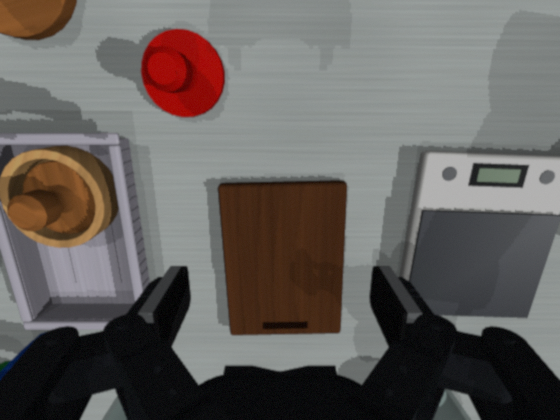

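The jar stands upright in the free compartment, measured at (0.432,0.437,0.045). The board is fully visible, with corners (219,184), (347,181), (341,333) and (230,335). I'll fit the board here and move over the pusher.

```bash
python3 - <<'E'
from fit import *
p=pickle.load(open('w6.pkl','rb'));im=cv2.imread('pics/w6.png');h=cv2.cvtColor(im,cv2.COLOR_BGR2HSV)
m=mask(im,h[:,:,1]>90,(205,170,360,345));m=cv2.morphologyEx(m,cv2.MORPH_CLOSE,np.ones((11,11)))
print('board',hullfit(p,m,box(.21,.15,0,.018),[.54,.0,0]),cv2.boundingRect(m))
C=np.array([onz(p,uv,.018)[:2] for uv in[(219,184),(347,181),(341,333),(230,335)]]);print(C.round(4).tolist(),C.mean(0))
m=mask(im,h[:,:,1]>70,(0,140,120,250)); print('mould',hullfit(p,m,disc(.112,.041,.035),[.453,-.247,0]))
print('knob top',onz(p,(28,209),.081))
E
```

```text
board (array([0.5465, 0.0048]), np.float64(1.5), 'IoU', np.float64(0.941)) (219, 181, 127, 153)
[[0.4401, -0.0692], [0.436, 0.076], [0.6447, 0.0828], [0.6484, -0.0661]] [0.54227415 0.00589797]
mould (array([ 0.4522, -0.2435]), np.float64(0.9), 'IoU', np.float64(0.89))
knob top [ 0.44962398 -0.24012524  0.081     ]
```

Call:
{"op": "drive_tool", "data": {"commands": [[[0,0,0],[0.4,-5,0],1],[[0,0,0],[0.8,-10,0],1],[[0,0,0],[1.2,-15,-2],1],[[0,0,0],[1.6,-20,-4],1],[[0,0,0],[2,-24.6,-6],1],[[0,0,0],[2,-24.6,-6],1],[[0,0,0],[2,-24.6,-6],1]]}}

```text
clock: 15.3
tcp_pos: [0.4534, -0.2471, 0.3365]
ee_rot: [[-0.001, -1.0, -0.004], [0.001, -0.004, 1.0], [-1.0, 0.001, 0.001]]
force: [0.3, 0.2, 0.6]
width: 0.0853
```

```bash
python3 - <<'E'
from fit import *
p=shot('wrist','w7.png');pickle.dump(p,open('w7.pkl','wb'))
s=bot.read_state();print(s['tcp_pos'],s['width'],s['joint_positions'])
for n,z in zip(['mould_mid','pusher_knob','tray_mid','plate_in'],[.022,.067,.024,.006]):
    for r in eyes.find_in(n,p)[:3]: print(n,round(r['conf'],2),np.round(r['location']),onz(p,r['location'],z)[:2].round(4))
E
```

```text
[ 0.45353735 -0.24667917  0.33687596] 0.08523177673988933 [-3.33817479e+01  1.02555330e+01  1.11447952e+02  2.81296799e-02
  5.83121763e+01 -1.23705787e+02]
mould_mid 0.58 [254. 232.] [ 0.4915 -0.2709]
pusher_knob 0.97 [452.  42.] [ 0.3327 -0.1297]
pusher_knob 0.66 [278. 195.] [ 0.4411 -0.2476]
tray_mid 0.59 [292. 265.] [ 0.526  -0.2344]
plate_in 0.73 [ 78. 244.] [ 0.5121 -0.4561]
```

View pics/w7.png

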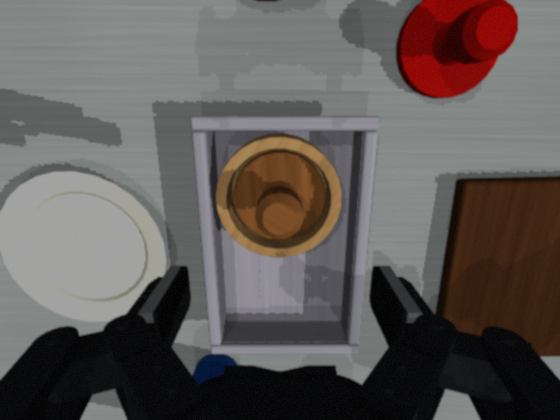

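The picture shows the mould rim centred at (279,196), knob top at (281,213), tray corners (193,117), (380,117), (358,353) and (210,353), and the whole plate at left with its floor ring spanning (35–146, 190–301).

```bash
python3 - <<'E'
from fit import *
from scipy.optimize import least_squares
p=pickle.load(open('w7.pkl','rb'));im=cv2.imread('pics/w7.png');h=cv2.cvtColor(im,cv2.COLOR_BGR2HSV)
m=mask(im,h[:,:,1]>70,(205,125,350,265)); print('mould',hullfit(p,m,disc(.112,.041,.035),[.453,-.247,0]))
print('knob',onz(p,(281,213),.083-.002)[:2])
C=np.array([onz(p,uv,.042)[:2] for uv in[(193,117),(380,117),(358,353),(210,353)]]);print('tray',C.round(4).tolist(),C.mean(0))
q=np.array([onz(p,uv,.016)[:2] for uv in[(0,222),(25,186),(70,171),(120,188),(155,224),(166,265),(60,319),(17,285)]])
for d in(.085,None):
  r=least_squares(lambda c:np.hypot(*(q-c[:2]).T)-(d or c[2]),[.52,-.45,.085]);print('plate',r.x,r.fun.round(4))
q=np.array([onz(p,uv,.006)[:2] for uv in[(38,207),(65,192),(105,203),(136,235),(145,270),(125,295),(95,300)]])
r=least_squares(lambda c:np.hypot(*(q-c[:2]).T)-c[2],[.52,-.45,.06]);print('floor',r.x,r.fun.round(4))
E
```

```text
mould (array([ 0.4529, -0.2478]), np.float64(3.4), 'IoU', np.float64(0.978))
knob [ 0.45157317 -0.24571215]
tray [[0.3835, -0.3167], [0.383, -0.166], [0.6189, -0.1646], [0.6192, -0.3184]] [ 0.50115571 -0.24140123]
plate [ 0.52064622 -0.4458986   0.085     ] [-0.0016 -0.0011  0.0025  0.0008 -0.0009 -0.0018  0.002  -0.001 ]
plate [ 0.52054174 -0.44592659  0.08482595] [-0.0015 -0.0011  0.0025  0.0009 -0.0007 -0.0016  0.0022 -0.0008]
floor [ 0.52029779 -0.45067681  0.06184369] [-0.0007  0.0025 -0.0011 -0.0028  0.0024  0.0016 -0.0019]
```

Call:
{"op": "drive_tool", "data": {"commands": [[[0,0,0],[-0.1,0.1,-4],0.6],[[0,0,0],[-0.1,0.1,-8],0.6],[[0,0,0],[-0.1,0.1,-10.5],0.6],[[0,0,0],[-0.1,0.1,-11.6],0.6],[[0,0,0],[-0.1,0.1,-11.6],0.4],[[0,0,0],[-0.1,0.1,-11.6],0],[[0,0,0],[-0.1,0.1,-11.6],-0.5],[[0,0,0],[-0.1,0.1,-11.6],-0.5],[[0,0,0],[-0.1,0.1,-11.6],-0.5],[[0,0,0],[-0.1,0.1,-11.6],-0.5]]}}

```text
clock: 16.8
tcp_pos: [0.4534, -0.2468, 0.2222]
ee_rot: [[0.003, -1.0, -0.005], [-0.002, -0.005, 1.0], [-1.0, -0.003, -0.002]]
force: [-0.2, 1.3, 7.0]
width: 0.037
```

Call:
{"op": "drive_tool", "data": {"commands": [[[0,0,0],[0,0,1],-0.5],[[0,0,0],[0,0,4],-0.5],[[0,0,0],[0,0,8],-0.5],[[0,0,0],[1.5,-4,9],-0.5],[[0,0,0],[3,-9,9],-0.5],[[0,0,0],[5,-15,9],-0.5],[[0,0,0],[6.7,-20.2,9],-0.5],[[0,0,0],[6.7,-20.2,6],-0.5],[[0,0,0],[6.7,-20.2,3],-0.5],[[0,0,0],[6.7,-20.2,1.5],-0.5]]}}

```text
clock: 18.05
tcp_pos: [0.5183, -0.4475, 0.2328]
ee_rot: [[-0.004, -1.0, -0.005], [0.004, -0.005, 1.0], [-1.0, 0.004, 0.004]]
force: [-0.0, 0.4, -1.1]
width: 0.0371
```

Call:
{"op": "drive_tool", "data": {"commands": [[[0,0,0],[0,0,-0.8],-0.5],[[0,0,0],[0,0,-1.3],-0.5],[[0,0,0],[0,0,-1.6],-0.5],[[0,0,0],[0,0,-1.8],-0.5],[[0,0,0],[0,0,-1.9],-0.5],[[0,0,0],[0,0,-1.9],-0.5]]}}

```text
clock: 18.8
tcp_pos: [0.5196, -0.4484, 0.2169]
ee_rot: [[0.0, -1.0, -0.005], [-0.0, -0.005, 1.0], [-1.0, -0.0, -0.0]]
force: [0.7, 0.4, -1.5]
width: 0.0369
```

Call:
{"op": "drive_tool", "data": {"commands": [[[0,0,0],[0,0,-0.1],-0.5],[[0,0,0],[0,0,-0.2],-0.5],[[0,0,0],[0,0,-0.3],-0.5],[[0,0,0],[0,0,-0.3],-0.5]]}}

```text
clock: 19.3
tcp_pos: [0.5196, -0.4484, 0.2154]
ee_rot: [[-0.0, -1.0, -0.005], [0.0, -0.005, 1.0], [-1.0, 0.0, 0.0]]
force: [-2.8, 2.8, 5.1]
width: 0.0371
```

Call:
{"op": "drive_tool", "data": {"commands": [[[0,0,0],[0,0,0],0],[[0,0,0],[0,0,0],0.4],[[0,0,0],[0,0,0],0.4],[[0,0,0],[0,0,3],0.4],[[0,0,0],[0,0,8],0.4],[[0,0,0],[0,0,12],0.4],[[0,0,0],[0,0,12],0.4]]}}

```text
clock: 20.18
tcp_pos: [0.5209, -0.4496, 0.339]
ee_rot: [[0.007, -1.0, -0.005], [-0.007, -0.005, 1.0], [-1.0, -0.007, -0.007]]
force: [0.0, 0.2, -0.0]
width: 0.0597
```

Call:
{"op": "drive_tool", "data": {"commands": [[[0,0,-10],[0,5,0],0.2],[[0,0,-20],[-0.5,10,0],0.2],[[0,0,-30],[-1,15,0],0],[[0,0,-40],[-1.6,20,0],-0.2],[[0,0,-50],[-1.6,20,0],-0.3],[[0,0,-60],[-1.6,20,0],-0.3],[[0,0,-70],[-1.6,20,0],-0.3],[[0,0,-80],[-1.6,20,0],-0.3],[[0,0,-90],[-1.6,20,0],-0.3],[[0,0,-90],[-1.6,20,0],-0.3]]}}

```text
clock: 21.42
tcp_pos: [0.503, -0.248, 0.3322]
ee_rot: [[-0.002, -0.007, 1.0], [0.001, 1.0, 0.007], [-1.0, 0.001, -0.002]]
force: [-0.5, -0.2, 0.5]
width: 0.03
```

```bash
python3 - <<'E'
from fit import *
p=shot('wrist','w8.png');pickle.dump(p,open('w8.pkl','wb'));im=cv2.imread('pics/w8.png');h=cv2.cvtColor(im,cv2.COLOR_BGR2HSV)
s=bot.read_state();print(s['tcp_pos'],s['width'],s['joint_positions'],np.array(s['ee_rot']).round(3).tolist())
c=proj(p,[.453,-.2477,.041]);print(c)
x,y=c.astype(int);m=mask(im,h[:,:,1]>70,(max(x-85,0),max(y-85,0),x+85,y+85)); print('mould',hullfit(p,m,disc(.112,.041,.035),[.453,-.247,0]))
a=shot('scene','s8.png');b=shot('side','d8.png');o=[]
for q in(a,b):
    R=[(onz(q,r['location'],.06),r['location'],r['conf']) for r in eyes.find_in('pusher_knob',q)]
    R=[r for r in R if r[0][1]<-.36]; print([(r[0].round(4),r[1],r[2]) for r in R]); o+= [(q,r[1]) for r in R[:1]]
if len(o)==2: print('tri',tri(o))
A=cv2.resize(cv2.imread('pics/s8.png')[220:340,40:180],None,fx=2.8,fy=2.8,interpolation=2);cv2.imwrite('pics/c8.png',np.hstack([A,cv2.resize(im,(448,336))]))
E
```

```text
[ 0.50308868 -0.24805124  0.332407  ] 0.030277912767571583 [-3.06935977e+01  1.53237272e+01  1.05719286e+02 -7.19197840e-04
  5.90843245e+01 -3.11555410e+01] [[-0.002, -0.008, 1.0], [0.001, 1.0, 0.008], [-1.0, 0.001, -0.002]]
[222.15001931 201.78124191]
mould (array([ 0.4543, -0.2444]), np.float64(1.4), 'IoU', np.float64(0.973))
[(array([ 0.5689, -0.4501,  0.06  ]), [110.0, 308.1], 0.97)]
[(array([ 0.4895, -0.475 ,  0.06  ]), [414.4, 366.4], 0.65)]
tri [ 0.51863213 -0.45253621  0.00540085]
```

View pics/c8.png

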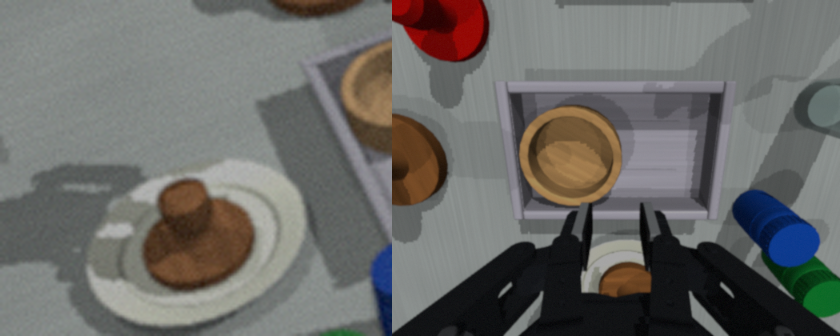

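The pusher stands upright on the plate floor. The wrist view shows the empty mould in the tray, and the jaws are along x for the wall pinch.

Call:
{"op": "drive_tool", "data": {"commands": [[[0,0,0],[0.2,0,-4],-0.3],[[0,0,0],[0.2,0,-8],-0.3],[[0,0,0],[0.2,0,-11],-0.3],[[0,0,0],[0.2,0,-13],-0.3],[[0,0,0],[0.2,0,-14],-0.3],[[0,0,0],[0.2,0,-14],-0.3],[[0,0,0],[0.2,0,-14],-0.7],[[0,0,0],[0.2,0,-14],-1],[[0,0,0],[0.2,0,-14],-1],[[0,0,0],[0.2,0,-14],-1]], "squeeze": 45}}

```text
clock: 22.92
tcp_pos: [0.5063, -0.2487, 0.195]
ee_rot: [[0.002, -0.005, 1.0], [-0.001, 1.0, 0.005], [-1.0, -0.001, 0.002]]
force: [-0.3, 0.3, 6.5]
width: 0.0086
```

Call:
{"op": "drive_tool", "data": {"commands": [[[0,0,0],[0,0,1],-1],[[0,0,0],[0,0,3],-1],[[0,0,0],[0,0,6],-1],[[0,0,0],[0,0,9],-1],[[0,0,0],[1.5,4,9],-1],[[0,0,0],[3.5,9,9],-1],[[0,0,0],[5.5,15,9],-1],[[0,0,0],[7.5,21,9],-1],[[0,0,0],[9,25.3,9],-1],[[0,0,0],[9,25.3,9],-1]]}}

```text
clock: 24.18
tcp_pos: [0.5963, 0.008, 0.2849]
ee_rot: [[0.002, -0.01, 1.0], [0.001, 1.0, 0.01], [-1.0, 0.001, 0.002]]
force: [-0.3, -0.8, -1.0]
width: 0.0088
```

```bash
python3 - <<'E'
from fit import *
p=shot('wrist','w9.png');pickle.dump(p,open('w9.pkl','wb'));im=cv2.imread('pics/w9.png')
s=bot.read_state();print(s['tcp_pos'],s['width'],s['force'],s['joint_positions'])
a=shot('side','d9.png');c=proj(a,[.55,0,.1]).astype(int);b=a['color'][max(c[1]-75,0):c[1]+75,max(c[0]-90,0):c[0]+90,::-1]
b=cv2.resize(b,(403,336),interpolation=2);cv2.imwrite('pics/c9.png',np.hstack([b,cv2.resize(im,(397,336))]))
E
```

```text
[0.59570305 0.00632556 0.28455903] 0.009171012702928284 [ 0.45679625  0.01837915 -1.25417758] [-3.57399254e+00  2.23775877e+01  1.02565198e+02 -2.53223916e-02
  5.50163013e+01 -4.05441989e+00]
```

View pics/c9.png

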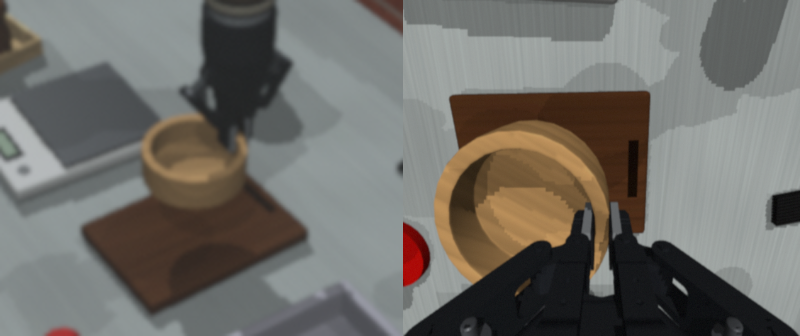

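The mould hangs level over the board. Lowering.

Call:
{"op": "drive_tool", "data": {"commands": [[[0,0,0],[0,0,-3],-1],[[0,0,0],[0,0,-5],-1],[[0,0,0],[0,0,-6.2],-1],[[0,0,0],[0,0,-6.7],-1],[[0,0,0],[0,0,-7],-1],[[0,0,0],[0,0,-7.2],-1],[[0,0,0],[0,0,-7.3],-1],[[0,0,0],[0,0,-7.3],-1]]}}

```text
clock: 25.28
tcp_pos: [0.5956, 0.0047, 0.211]
ee_rot: [[0.0, -0.005, 1.0], [-0.0, 1.0, 0.005], [-1.0, -0.0, 0.0]]
force: [0.2, 0.1, -1.2]
width: 0.0089
```

Call:
{"op": "drive_tool", "data": {"commands": [[[0,0,0],[0,0,-0.1],-1],[[0,0,0],[0,0,-0.2],-1],[[0,0,0],[0,0,-0.3],-1],[[0,0,0],[0,0,-0.3],-1]]}}

```text
clock: 25.78
tcp_pos: [0.596, 0.0047, 0.2099]
ee_rot: [[-0.0, -0.005, 1.0], [-0.0, 1.0, 0.005], [-1.0, -0.0, -0.0]]
force: [-4.5, 0.5, 10.5]
width: 0.009
```

Mould down, 10 N contact. Releasing, then turning the jaws back to y and hovering over the tray's +y rim.

Call:
{"op": "drive_tool", "data": {"commands": [[[0,0,0],[0,0,0],-0.7],[[0,0,0],[0,0,0],-0.4],[[0,0,0],[0,0,0],-0.4],[[0,0,0],[0,0,0],-0.4],[[0,0,0],[0,0,2],-0.4],[[0,0,0],[0,0,5],-0.4],[[0,0,0],[0,0,10],-0.4],[[0,0,0],[0,0,12],-0.4]]}}

```text
clock: 26.78
tcp_pos: [0.597, 0.0046, 0.3326]
ee_rot: [[0.008, -0.005, 1.0], [-0.001, 1.0, 0.005], [-1.0, -0.001, 0.008]]
force: [0.6, 0.2, 0.2]
width: 0.0255
```

Call:
{"op": "drive_tool", "data": {"commands": [[[0,0,10],[-2,-4,0],-0.4],[[0,0,20],[-4,-8,0],-0.4],[[0,0,30],[-6,-12,0],-0.4],[[0,0,40],[-8,-16,0],-0.4],[[0,0,50],[-9.5,-17.5,0],-0.4],[[0,0,60],[-9.5,-17.5,0],-0.4],[[0,0,70],[-9.5,-17.5,0],-0.4],[[0,0,80],[-9.5,-17.5,0],-0.4],[[0,0,90],[-9.5,-17.5,0],-0.4],[[0,0,90],[-9.5,-17.5,0],-0.4]]}}

```text
clock: 28.02
tcp_pos: [0.5003, -0.1703, 0.3277]
ee_rot: [[-0.0, -1.0, -0.003], [0.0, -0.003, 1.0], [-1.0, 0.0, 0.0]]
force: [-0.3, -0.0, -0.3]
width: 0.0256
```

```bash
python3 - <<'E'
from fit import *
p=shot('wrist','w10.png');pickle.dump(p,open('w10.pkl','wb'));im=cv2.imread('pics/w10.png');h=cv2.cvtColor(im,cv2.COLOR_BGR2HSV)
s=bot.read_state();print(s['tcp_pos'],s['width'],s['force'],s['joint_positions'],np.array(s['ee_rot']).round(3).tolist())
c=proj(p,[.545,.005,.05]).astype(int)
m=mask(im,(h[:,:,1]>70)&(im.max(2)>130),(c[0]-110,max(c[1]-110,0),c[0]+110,c[1]+110)); print('mould on board',hullfit(p,m,disc(.112,.056,.018),[.545,.005,0]),cv2.boundingRect(m))
G=cv2.Canny(im,40,120)
g=cv2.cvtColor(im,6).astype(int)
r=int(proj(p,[.50,-.17,.042])[1]);print('proj pred',[proj(p,[x,y,.042]).round(0).tolist() for x,y in[(.38,-.1635),(.62,-.1635),(.38,-.3185)]])
# rim outer/inner edges along a few lines of constant world x, z=.042
for x in(.42,.45,.48,.51):
    ys=np.arange(-.2,-.13,.001); v=[int(np.mean(g[int(round(q[1])),int(round(q[0]))])) for q in (proj(p,[x,y,.042]) for y in ys)]
    print(x,v)
E
```

```text
[ 0.50034283 -0.17023123  0.32769983] 0.02568018910437837 [-0.11542431  0.61816182 -0.63820548] [-2.35108265e+01  1.22637545e+01  1.10229387e+02 -7.04543104e-04
  5.75237568e+01 -1.13631907e+02] [[-0.0, -1.0, -0.002], [0.0, -0.002, 1.0], [-1.0, 0.0, 0.0]]
mould on board (array([0.5484, 0.0091]), np.float64(-8.1), 'IoU', np.float64(0.787)) (421, 198, 132, 116)
proj pred [[289.0, 46.0], [286.0, 321.0], [76.0, 45.0]]
0.42 [116, 116, 115, 113, 110, 112, 111, 104, 100, 102, 104, 106, 102, 102, 103, 101, 100, 100, 104, 116, 115, 118, 111, 99, 108, 129, 154, 155, 158, 157, 159, 161, 165, 159, 148, 136, 137, 136, 136, 136, 133, 127, 124, 123, 123, 127, 141, 145, 143, 144, 141, 143, 151, 153, 153, 156, 153, 154, 154, 155, 153, 155, 155, 154, 153, 152, 154, 154, 153, 153]
0.45 [113, 114, 114, 112, 111, 113, 113, 110, 111, 112, 114, 114, 114, 115, 114, 113, 113, 111, 113, 114, 115, 118, 114, 101, 104, 141, 150, 153, 155, 156, 158, 162, 164, 158, 147, 132, 130, 134, 135, 135, 134, 134, 133, 134, 134, 137, 149, 153, 154, 154, 155, 153, 155, 154, 155, 153, 154, 155, 152, 154, 155, 154, 154, 155, 153, 152, 155, 153, 154, 153]
0.48 [113, 113, 113, 113, 111, 112, 112, 113, 112, 112, 114, 115, 114, 116, 114, 113, 112, 115, 114, 114, 117, 117, 117, 112, 114, 135, 147, 152, 154, 157, 159, 160, 162, 162, 147, 134, 132, 132, 134, 134, 133, 134, 134, 133, 133, 136, 146, 151, 152, 153, 152, 153, 153, 152, 151, 152, 153, 153, 153, 153, 154, 153, 153, 154, 153, 153, 153, 154, 153, 153]
0.51 [114, 112, 111, 111, 112, 110, 111, 111, 111, 112, 114, 115, 115, 115, 115, 115, 114, 114, 114, 115, 114, 116, 118, 103, 111, 130, 147, 151, 153, 158, 161, 162, 163, 162, 158, 136, 135, 133, 132, 134, 133, 133, 133, 133, 134, 138, 147, 153, 152, 154, 153, 153, 153, 154, 154, 153, 154, 154, 152, 155, 153, 153, 154, 154, 153, 155, 153, 154, 155, 153]
```

The rim spans y = -0.176 to -0.165, so it is centred in the jaws. Descend and pinch.

Call:
{"op": "drive_tool", "data": {"commands": [[[0,0,0],[0,0,-4],-0.4],[[0,0,0],[0,0,-8],-0.4],[[0,0,0],[0,0,-11],-0.4],[[0,0,0],[0,0,-13],-0.4],[[0,0,0],[0,0,-13.7],-0.4],[[0,0,0],[0,0,-13.7],-0.4],[[0,0,0],[0,0,-13.7],-0.7],[[0,0,0],[0,0,-13.7],-1],[[0,0,0],[0,0,-13.7],-1],[[0,0,0],[0,0,-13.7],-1]], "squeeze": 40}}

```text
clock: 29.32
tcp_pos: [0.5013, -0.1706, 0.1918]
ee_rot: [[0.002, -1.0, -0.005], [-0.001, -0.005, 1.0], [-1.0, -0.002, -0.001]]
force: [0.5, -1.3, 6.0]
width: 0.0111
```

Call:
{"op": "drive_tool", "data": {"commands": [[[0,0,0],[0,0,1],-1],[[0,0,0],[0,0,4],-1],[[0,0,0],[0,0,8],-1],[[0,0,0],[0,0,12],-1],[[0,0,0],[0,0,15],-1],[[0,0,-8],[1,5,15],-1],[[0,0,-16],[2,10,15],-1],[[0,0,-24],[4,15,15],-1],[[0,0,-32],[5.5,20,15],-1],[[0,0,-40],[7,25,15],-1]]}}

```text
clock: 30.58
tcp_pos: [0.5703, 0.0814, 0.3406]
ee_rot: [[-0.001, -0.766, 0.643], [0.0, 0.643, 0.766], [-1.0, 0.001, -0.0]]
force: [-0.3, 0.2, -1.3]
width: 0.011
```

Call:
{"op": "drive_tool", "data": {"commands": [[[0,0,-8],[1,4,0],-1],[[0,0,-16],[2,8,0],-1],[[0,0,-24],[3,12,0],-1],[[0,0,-32],[3.9,15.8,0],-1],[[0,0,-40],[3.9,15.8,0],-1],[[0,0,-47],[3.9,15.8,0],-1],[[0,0,-51.5],[3.9,15.8,0],-1],[[0,0,-51.5],[3.9,15.8,0],-1],[[0,0,-51.5],[3.9,15.8,0],-1]]}}

```text
clock: 31.7
tcp_pos: [0.6093, 0.2376, 0.3405]
ee_rot: [[-0.001, 0.02, 1.0], [-0.0, 1.0, -0.02], [-1.0, -0.0, -0.001]]
force: [0.1, 0.1, -0.9]
width: 0.0112
```

```bash
python3 - <<'E'
from fit import *
p=shot('wrist','w11.png');im=cv2.imread('pics/w11.png')
s=bot.read_state();print(s['tcp_pos'],s['width'],s['force'],np.array(s['ee_rot']).round(3).tolist())
a=shot('side','d11.png');b=a['color'][100:280,130:370,::-1]
b=cv2.resize(b,(400,300),interpolation=2);cv2.imwrite('pics/c11.png',np.hstack([b,cv2.resize(im,(400,300))]))
E
```

```text
[0.60936036 0.23757118 0.34053706] 0.0110727856140212 [ 0.16807555  0.2534206  -0.9089907 ] [[-0.001, 0.02, 1.0], [-0.0, 1.0, -0.02], [-1.0, -0.0, -0.001]]
```

View pics/c11.png

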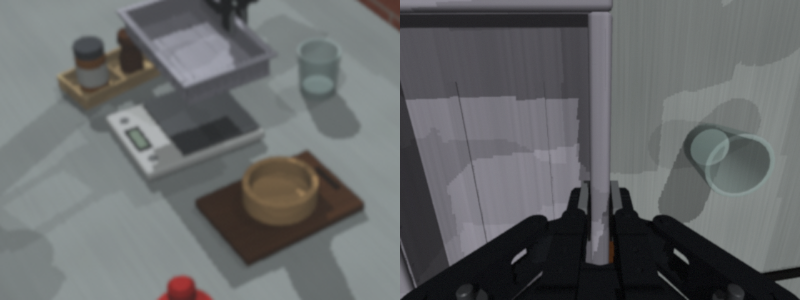

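The tray is level above the scale with its long side along the display, and the tumbler is clear at right. The mould sits flat and centred on the board. Lowering.

Call:
{"op": "drive_tool", "data": {"commands": [[[0,0,0],[0.1,0,-4],-1],[[0,0,0],[0.1,0,-8],-1],[[0,0,0],[0.1,0,-10.3],-1],[[0,0,0],[0.1,0,-11],-1],[[0,0,0],[0.1,0,-11.4],-1],[[0,0,0],[0.1,0,-11.6],-1],[[0,0,0],[0.1,0,-11.8],-1],[[0,0,0],[0.1,0,-11.8],-1]]}}

```text
clock: 32.8
tcp_pos: [0.6107, 0.2378, 0.2233]
ee_rot: [[0.001, 0.021, 1.0], [0.0, 1.0, -0.021], [-1.0, 0.0, 0.001]]
force: [-0.3, 0.3, -0.9]
width: 0.0109
```

Call:
{"op": "drive_tool", "data": {"commands": [[[0,0,0],[0,0,-0.1],-1],[[0,0,0],[0,0,-0.2],-1],[[0,0,0],[0,0,-0.3],-1],[[0,0,0],[0,0,-0.3],-1]]}}

```text
clock: 33.3
tcp_pos: [0.6109, 0.2378, 0.2209]
ee_rot: [[0.001, 0.021, 1.0], [0.0, 1.0, -0.021], [-1.0, 0.0, 0.001]]
force: [-2.4, -1.1, 4.1]
width: 0.0112
```

Call:
{"op": "drive_tool", "data": {"commands": [[[0,0,0],[0,0,0],-0.7],[[0,0,0],[0,0,0],-0.4],[[0,0,0],[0,0,0],-0.4],[[0,0,0],[0,0,0],-0.4],[[0,0,0],[0,0,2],-0.4],[[0,0,0],[0,0,6],-0.4],[[0,0,0],[0,0,12],-0.4],[[0,0,0],[-3,0,18],-0.4],[[0,0,0],[-8,1,22],-0.4],[[0,0,0],[-8,1,22],-0.4]]}}

```text
clock: 34.55
tcp_pos: [0.5293, 0.2485, 0.4459]
ee_rot: [[0.009, 0.019, 1.0], [0.004, 1.0, -0.019], [-1.0, 0.004, 0.008]]
force: [0.3, -0.2, -0.6]
width: 0.0254
```

```bash
python3 - <<'E'
from fit import *
p=shot('wrist','w12.png');im=cv2.imread('pics/w12.png');h=cv2.cvtColor(im,cv2.COLOR_BGR2HSV)
s=bot.read_state();print(s['clock'],s['tcp_pos'],s['width'],s['force'])
a=shot('scene','s12.png');b=shot('side','d12.png')
Z=dict(jar_mid=.048,pusher_knob=.06,mould_mid=.037,tray_mid=.05,scale_pan=.03,board_top=.018,plate_in=.006,tumbler_short_mid=.0425,tumbler_tall_mid=.05)
for n,z in Z.items():
  for k,q in(('s',a),('d',b),('w',p)):
    if q is p and n not in('tray_mid','scale_pan','mould_mid'):continue
    for r in eyes.find_in(n,q)[:4]: print(n,k,round(r['conf'],2),np.round(r['location']),onz(q,r['location'],z)[:2].round(3))
# tray rim edge check: lines along world x and y at z=.071 from the wrist picture
g=cv2.cvtColor(im,6)
X=np.arange(.42,.66,.002);Y=np.arange(.08,.40,.002)
def prof(L): 
    o=[]
    for w in L:
        u,v=proj(p,[*w,.071]).round().astype(int); o.append(int(g[v,u]) if 0<=v<420 and 0<=u<560 else -1)
    return o
for y in(.2,.28):print('y',y,prof([(x,y) for x in X]))
for x in(.5,):print('x',x,prof([(x,y) for y in Y]))
c=proj(p,[.539,.239,.071]);print(c,[proj(p,[.539+i*.0775,.239+j*.12,.071]).round(0).tolist() for i in(-1,1) for j in(-1,1)])
E
```

```text
34.6 [0.52955197 0.24825208 0.44397991] 0.025658652906637155 [-0.62353963  0.42526745  1.01971563]
jar_mid s 0.79 [161. 358.] [ 0.731 -0.393]
jar_mid s 0.77 [401. 160.] [0.42  0.457]
jar_mid s 0.74 [377. 228.] [0.635 0.203]
jar_mid s 0.66 [415. 255.] [0.755 0.223]
jar_mid d 0.94 [476. 288.] [ 0.731 -0.399]
jar_mid d 0.69 [432. 277.] [ 0.675 -0.327]
jar_mid d 0.55 [186. 139.] [0.435 0.432]
pusher_knob s 0.85 [154. 209.] [ 0.293 -0.268]
pusher_knob s 0.69 [216. 208.] [ 0.371 -0.125]
pusher_knob s 0.63 [110. 306.] [ 0.563 -0.449]
pusher_knob d 0.91 [238. 289.] [ 0.301 -0.143]
pusher_knob d 0.86 [238. 360.] [ 0.222 -0.291]
pusher_knob d 0.77 [415. 362.] [ 0.496 -0.469]
mould_mid s 0.91 [292. 239.] [0.552 0.   ]
mould_mid d 0.9 [299. 216.] [ 0.542 -0.005]
mould_mid d 0.75 [214. 188.] [0.413 0.205]
mould_mid w 0.63 [284. 338.] [0.534 0.007]
tray_mid s 0.66 [365. 204.] [0.541 0.234]
tray_mid d 0.97 [251. 164.] [0.538 0.228]
scale_pan s 0.97 [377. 228.] [0.619 0.218]
scale_pan d 0.57 [220. 185.] [0.436 0.216]
scale_pan w 0.86 [196. 172.] [0.43  0.253]
board_top s 0.65 [293. 258.] [ 0.594 -0.
[... 1640 characters left out ...]
08, 82, 78, 76, 74, 41, 43, 42, 43, 44, 59, 66, 67, 72, 113, 127, 136, 135, 137, 137, 136, 137, 137, 136, 137, 138, 139, 139, 138, 139, 137, 138, 137, 137, 137, 137, 138, 137, 137, 138, 138, 138, 138, 137, 137, 137, 138, 138, 137, 139, 140, 138, 138, 139, 139, 139, 139, 139, 139, 140, 140, 141, 140, 138, 139, 141, 141, 140, 141, 140, 141, 139, 140, 141, 141, 141, 142, 143, 140, 140, 141, 141, 141, 131, 123, 122, 119, 87, 83, 84, 83, 84, 84, 84, 85, 86, 85, 82, 84, 85, 86, 84, 83, 84, 86, 87, 70, 42, 80, 114, 120, 121, 124, 105, 79, 77, 76, 77, 78, 77, 78, 77, 77, 78, 77, 76, 77, 72, 45, 53, 94, 95, 99]
[285.21575076 189.44706856] [[224.0, 284.0], [207.0, 76.0], [349.0, 281.0], [360.0, 73.0]]
```

The tray rim spans x 0.464–0.615 with its far edge at y 0.360, so the centre is about (0.540,0.240) against the pan at (0.539,0.239). Every check agrees, so I'm handing in.

```bash
python3 -c "
from station import bot
print(bot.close_job())"
```

```text
the job is handed in; nothing more can be done
None
```

The station is laid out and handed in at about 35 s on the clock. The hand-in reports no verdict, so success rests on my own checks below. I moved the jar, then the pusher, then the mould, then the tray. Each was lowered until it touched with at most about 10 N, then released.

| Item | Last measured position (m) | Target centre (m) | Tilt seen in the picture |
|---|---|---|---|
| Jar in the caddy | (0.432, 0.437) | (0.433, 0.438) | upright |
| Pusher on the plate | about (0.519, -0.45) | (0.520, -0.448) | upright, visually centred |
| Mould on the board | about (0.547, -0.002) | (0.545, 0.005) | right way up, lying flat |
| Tray on the scale pan | about (0.540, 0.240) | (0.539, 0.239) | level just before lowering |

The tray's long side runs along the display within about 2°, and the display stays in view. Where the networks found the tumblers again, both stand where they were.

These checks disagreed or were weak:
- **Scale:** wrist-camera sizes came out 2–4 % small on most objects. That shifts positions by about 3 mm, well inside the tolerances.
- **Mould fit:** a late outline fit of the placed mould was poor (overlap 0.79) because a finger hid part of it. It gave (0.548, 0.009), while the two fixed cameras gave (0.552, 0.000) and (0.542, -0.005). The three estimates lie within about 10 mm of the board centre.
- **Pusher knob:** the network marked the whole pusher rather than its knob. The pusher's centring therefore rests on the picture and the gripper's position at release.
- **Final view:** I had used all 16 pictures, so I checked the tray after release by brightness profiles and not by eye.

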